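# Key the kneading paddle onto the drive shaft and park it

### The job

Fit the kneading paddle onto the drive shaft of the kneading machine: set it on the shaft, turn it gently until the slot in its hub finds the flats and it drops fully home, never forcing it down. Then, with the paddle fully home, turn it and the shaft together until its blades point at the two lugs on the bowl's rim, so that the lid can go on, and let go. Leave the jar, the cutter and the spoon where they are.

Things in the scene. Friction and masses are not known exactly. Their poses are not given: they have to be found in the camera images.
- paddle: The kneading paddle, bare aluminium, 180 g, upright on its hub on the mat, left or right of the machine. Origin: centre of the hub's underside; z up along its axis. Hub 52 mm diameter, 44 mm tall. Two straight blades leave the hub along +x and -x, 8 mm thick in y, to 68 mm from the axis, topping out 41 mm above the underside. Half a turn makes no difference.
- grip (a point): Grip on top of the hub, the place to pinch: flat upright aluminium block, 30 mm long along the paddle's x, 16 mm thick in y, from 44 to 80 mm above the underside. The point lies on the axis, 64 mm above the underside. Axes as the paddle's.
- slot (a point): Middle of the slot's mouth in the hub's underside (same point as the paddle's origin). The slot runs 33 mm along the paddle's x (the line of the blades), is 15 mm wide in y and 16 mm deep; above it a blind bore, 11 mm wide, goes on to 36 mm above the underside.
- machine: The kneading machine, fixed: round white base 250 mm in diameter, 70 mm tall, carrying a shallow aluminium bowl, 232 mm over the rim, rim 110 mm above the base's underside, lid off. Origin: centre of the base's underside, on the shaft axis; z up; x along the line through the two lugs.
- lug (a point): Top of one of two small white lugs on the bowl's rim, the one towards the machine's -x (above the grey switch button); the other is straight opposite, at +x. 119 mm from the shaft axis, 112 mm above the machine's underside. The line through them is where the blades are to be parked.
- seat (a point): Centre of the round steel boss (42 mm diameter) in the bowl, 85 mm above the machine's underside, on the shaft axis. The hub's underside rests here when the paddle is fully home. The steel drive shaft stands up from it. The shaft turns either way, many turns, with a steady resistance of about 0.2 N m and stays where it is left; light pressing with an unaligned hub does not turn it.
- tang (a point): Top of the shaft's tang, 14 mm above the seat: two flats, 30 mm long, 12 mm thick. The slot slips over it within about 5 degrees; otherwise the hub stops on it, 14 mm high. The tang's own direction is not measured: it differs each time, 24 to 109 degrees anticlockwise (from above) of the line through the lugs. Pressing with over 36 N harms the gearbox. Axes as the machine's.
- pilot_tip (a point): Tip of the round pilot pin on top of the tang, 32 mm above the seat, on the axis: 3 mm at the tip, widening to 8 mm diameter 8 mm lower. It enters the hub's bore at any angle of the paddle.
- flour_jar: Bystander: closed white flour jar, 74 mm diameter, 120 mm tall, origin at the centre of its underside, on the other side of the machine from the paddle.
- cutter: Bystander: star-shaped steel biscuit cutter, 72 mm across, 22 mm tall, origin at the centre of its underside.
- spoon: Bystander: wooden spoon lying flat along its x axis, about 250 mm long, origin at its underside.
Not all that is in view belongs to the job. What is shaped like the paddle but blue is not meant.

How it is judged:
By the outcome, as a careful person would: the job done as asked, in the order asked, and still so for the second after the job is handed in, with the robot touching nothing.
It also fails if it takes over 64 s, if anything falls off the work surface, if the arm or the gripper's body presses on something with over 40 N, if the wrist force passes 120 N, or if a joint passes its speed limit or range.

### The arm

A 7-joint arm with a two-finger parallel gripper is mounted at the origin on the work surface. World frame = base frame: x ahead of the robot, y to its left, z up, the work surface at z = 0. Lengths are in m, angles in rad, forces in N, time in s.
With the tool pointing down it reaches from about 0.425 to 0.875 m from the base axis. Payload 4.7 kg.
Tool frame: the origin (TCP) lies at the very end of the fingers, on their centre line; the grasp point (between the pads) lies 19 mm behind it; z points along the fingers, y is the line along which they close (so a half turn about z gives the same grasp; the last joint's range is limited). The gripper opens to 85 mm and grips with 20 to 120 N. Pads are 22 mm wide; open, the fingers measure 114 mm over their backs; the gripper's body (76 mm by 85 mm) begins 54 mm behind the grasp point. The pads swing forward as they close: fully open they stand 13 mm farther back than shut.
Start: joints at [1.14, 0.321, -0.07, 1.45, 0.023, 1.371, -0.057], TCP at [0.28, -0.587, 0.231] pointing down, gripper open.
Joint ranges: [-2.86, 2.86], [-0.3, 2.09], [-1.38, 1.24], [0.06, 2.45], [-1.56, 4.7], [0.09, 2.05], [-2.69, 2.69]. Speed limits (rad/s): [2.57, 2.57, 3.14, 3.14, 3.14, 3.14, 3.14].

### API

Orientations are given as a unit quaternion [w, x, y, z].
In Python, from station import arm, cams gives the robot as it stands.
- The arm moves only by the shell command python3 -m crank 'ROWS' [OPENING] [FORCE]. ROWS is text: rows parted by semicolons, each of 4 numbers parted by spaces: the shift along the tool's x, y, z normalised to -1 to 1, where 1 is 0.02 m, then the turn about the tool's z normalised to -1 to 1, where 1 is 4 degrees. A call has 1 to 5 rows; each row shifts and turns the commanded pose from where the row before left it, along the tool's axes as they then stand; what a row does not reach is not made up. A row lasts 1/12 s, in which the tool goes at most 41.7 mm and 7.16 degrees, less where a joint would pass 70% of its speed; a pose out of reach is approached as far as the arm can. A call with a number of a shift or a turn outside -1 to 1 is refused whole. A call with a gripper value outside its range is refused whole. OPENING is the finger opening in mm, from 0 to 85.4, set as the call begins (- or left out, the last holds). The fingers move at their own pace and stop on an object; FORCE is the grip in N (left out, the last holds). Time passes only in rows, so rows that do not move let the fingers close. It gives the time, the measured TCP pose, the force, the opening and the grip force at its end, in the units of the state.
- arm.get_state(): the state, without advancing time (a new reading comes with each control period).
- cams.read_camera(name): name is "side" or "top"; returns the picture (480x640x3 uint8, blue, green, red); there is no depth.
- cams.camera_params(name): a dict with "fx", "fy", "cx", "cy" (pixels), "k1" (the pictures are not rectified: a ray, as slopes to the right and down, at radius r is drawn at 1 + k1 r^2 times it, then the intrinsics apply), "xyz" and "attitude" of the camera in the world. Camera axes: x right, y down, z forward; pixel columns grow to the right and rows downward; lengths in m; the calibration is good to about 2 mm. A picture is of the moment at which its call begins. camera_params takes no time and is no camera call.
- arm.job_done(): hands the job in; it is judged then, once.
Trained networks look in the newest picture that a camera, given by its name, has taken for a name from the list of things; names that differ only in an ending like _2 or _b are one class to them, and where a whole thing is asked for, a point or a joint stands for the part that bears it (a point fixed in the world has none). Each returns a list of dicts, best first, with "conf" (0 to 1); they miss things now and then, are a little off and sometimes report something else, mostly with a low value. They report only what shows in the picture. A call takes as long as a camera call. They do not tell look-alikes from the thing itself.
- cams.look_for(name, camera): "position" ([column, row] in pixels, amid what is visible of it).
- cams.place_of(name, camera): "position" ([column, row] in pixels: a listed point, or the origin of a listed thing).
The state is a dict: "time_s": time; "qpos": joint angles; "joint_velocities": joint speeds; "joint_torque": joint torques, N m; "tool_pos": TCP position; "orientation": TCP orientation; "force": force on the tool from outside, world axes, zero at the start; "moment": the same for the moment, N m; "grip_width": finger opening in m; "grasp_force": force on a finger pad.
Only numpy, scipy, OpenCV 4.12 (cv2) and the standard library are available. Lean on these libraries where they do the work, as an engineer would, in place of code of your own. Each camera call takes 0.05 s, during which the arm holds its last target. There are 200 camera calls.

## Working session

There is one attempt and no reset: what is moved stays moved. The work goes in short steps, Python scripts to look and compute and a shell command to move; the robot and the scene stay as the last step left them, time stands still between calls to the robot, and variables do not carry over. Pictures are saved under pics/ and viewed, at most 10 in all, crops included, and the job is handed in when it is done.

```bash
mkdir -p pics; ls
cat > h.py <<'E'
import numpy as np, cv2
from station import arm, cams
def R(q):
    from scipy.spatial.transform import Rotation as S
    q=np.array(q,float)
    return S.from_quat([q[1],q[2],q[3],q[0]]).as_matrix() if q.size==4 else q
def ray(cam,uv):
    p=cams.camera_params(cam); k=np.array([[p['fx'],0,p['cx']],[0,p['fy'],p['cy']],[0,0,1]])
    d=cv2.undistortPoints(np.array([[uv]],float),k,np.array([p['k1'],0,0,0,0.]))[0,0]
    return np.array(p['xyz']),R(p['attitude'])@np.array([d[0],d[1],1])
def onz(cam,uv,z):
    o,d=ray(cam,uv); return o+d*(z-o[2])/d[2]
def proj(cam,P):
    p=cams.camera_params(cam); k=np.array([[p['fx'],0,p['cx']],[0,p['fy'],p['cy']],[0,0,1]])
    r=R(p['attitude']).T; 
    return cv2.projectPoints(np.atleast_2d(P).astype(float),cv2.Rodrigues(r)[0],-r@np.array(p['xyz']),k,np.array([p['k1'],0,0,0,0.]))[0][:,0]
def tri(uv1,uv2,c1='top',c2='side'):
    o1,d1=ray(c1,uv1);o2,d2=ray(c2,uv2)
    t=np.linalg.lstsq(np.c_[d1,-d2],o2-o1,rcond=None)[0]
    a=o1+t[0]*d1;b=o2+t[1]*d2
    return (a+b)/2,np.linalg.norm(a-b)
E
python3 - <<'E'
from h import *
np.set_printoptions(precision=4,suppress=True)
for c in('top','side'):
    print(cams.camera_params(c)); cv2.imwrite(f'pics/{c}0.png',cams.read_camera(c))
    for n in('grip','lug','seat','pilot_tip','paddle','machine'):
        print(c,n,[(np.round(r['position'],1).tolist(),round(r['conf'],2)) for r in cams.place_of(n,c)])
print(arm.get_state())
E
```

```text
pics
{'fx': 504.25097996555223, 'fy': 504.25097996555223, 'cx': 320.9351452958954, 'cy': 240.25406049223017, 'k1': -0.08029447857213416, 'xyz': array([ 0.29  , -0.0916,  1.29  ]), 'attitude': array([ 0.0591, -0.6945,  0.7159, -0.0408])}
top grip [([418.8, 234.9], 0.93), ([435.8, 353.9], 0.91)]
top lug [([279.2, 229.9], 0.96)]
top seat [([276.4, 184.6], 0.7)]
top pilot_tip [([275.6, 186.9], 0.96)]
top paddle [([414.9, 238.9], 0.57)]
top machine [([277.1, 193.8], 0.69)]
{'fx': 507.91352141925915, 'fy': 507.91352141925915, 'cx': 322.58800392931516, 'cy': 230.96100817434905, 'k1': -0.043762034864899255, 'xyz': array([-0.1944,  0.7677,  0.788 ]), 'attitude': array([ 0.1509, -0.2909,  0.8267, -0.4574])}
side grip [([367.3, 206.6], 0.94), ([470.2, 241.0], 0.77)]
side lug [([285.4, 243.0], 0.85)]
side seat [([250.7, 238.4], 0.97), ([366.0, 207.2], 0.18)]
side pilot_tip []
side paddle [([369.2, 226.0], 0.61), ([463.7, 262.8], 0.57), ([367.9, 227.1], 0.27)]
side machine [([252.6, 266.2], 0.59)]
{'time_s': 0.7, 'qpos': array([ 1.1401,  0.321 , -0.0701,  1.4505,  0.0226,  1.3708, -0.0569]), 'joint_velocities': array([ 0.0007, -0.0002, -0.0001,  0.0015,  0.0002,  0.0001, -0.0004]), 'joint_torque': array([  0.    , -49.324 ,  -0.3812, -31.4514,   0.0134,   0.0012,
         0.    ]), 'tool_pos': array([ 0.2797, -0.5868,  0.2314]), 'orientation': array([ 0.0001,  0.9754,  0.2206, -0.    ]), 'force': array([-0.7688,  0.4135, -0.2743]), 'moment': array([ 0.0184, -0.0382,  0.0588]), 'grasp_force': 0.0, 'grip_width': 0.08521408682672184}
```

View pics/top0.png

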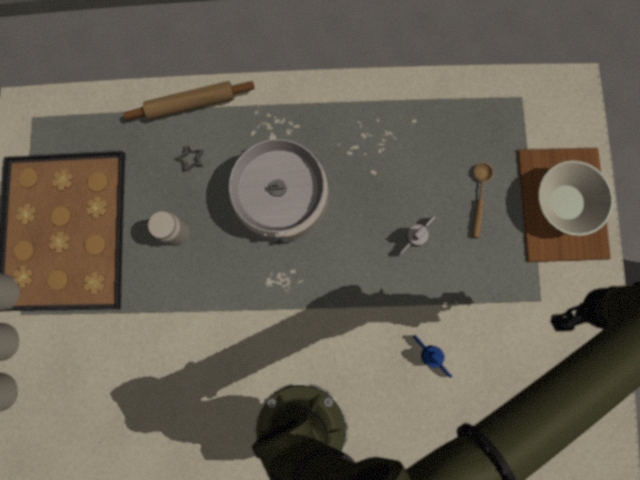

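View pics/side0.png

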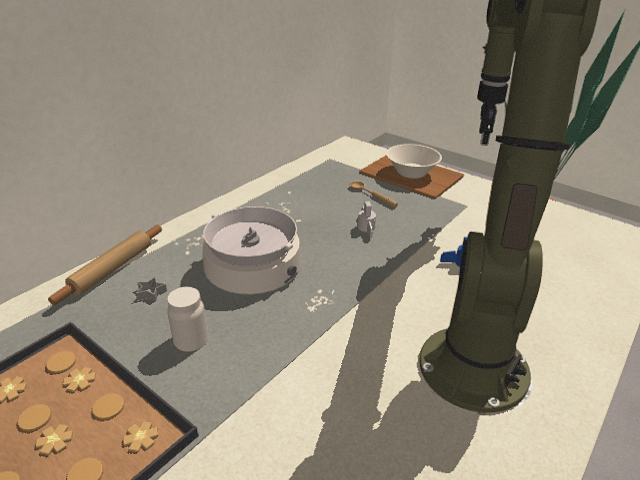

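Run:
```python
from h import *
np.set_printoptions(precision=4,suppress=True)
print('grip',tri((418.8,234.9),(367.3,206.6)),tri((435.8,353.9),(470.2,241)))
print('lug',tri((279.2,229.9),(285.4,243)),'seat',tri((276.4,184.6),(250.7,238.4)), 'pilot xy at z .117',onz('top',(275.6,186.9),.117))
im=cv2.imread('pics/top0.png')
a=im[140:300,200:520]; cv2.imwrite('pics/c0.png',cv2.resize(a[:,:],(800,400),interpolation=cv2.INTER_CUBIC))
```

```text
grip (array([ 0.4693, -0.2997,  0.0782]), np.float64(0.0022608672560047094)) (array([ 0.1772, -0.3299,  0.07  ]), np.float64(0.012685401512467314))
lug (array([0.4837, 0.0333, 0.1203]), np.float64(0.002689698706983282)) seat (array([0.5991, 0.0399, 0.0892]), np.float64(0.008918102746492199)) pilot xy at z .117 [0.59   0.0415 0.117 ]
```

View pics/c0.png

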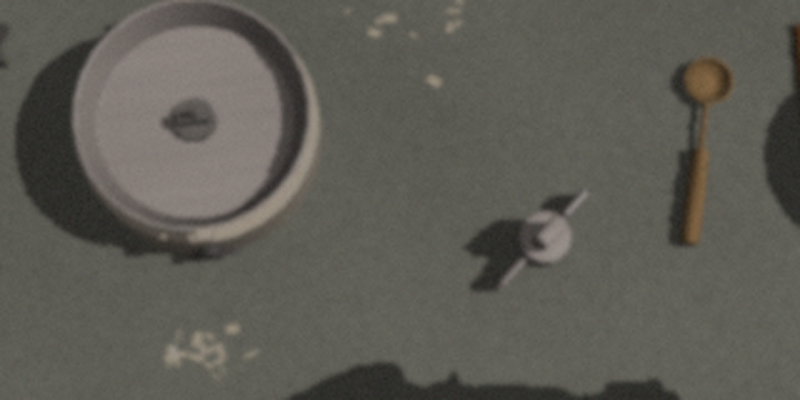

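Run:
```python
from h import *
np.set_printoptions(precision=4,suppress=True)
g=onz('top',(418.8,234.9),.064); a=onz('top',(434.8,216.8),.041); b=onz('top',(401.2,254),.041)
print(g,a,b,(a+b)/2,np.linalg.norm(a-b),np.degrees(np.arctan2(*(a-b)[1::-1])))
l=onz('top',(279.2,229.9),.112); s=onz('top',(276.4,184.6),.085); p=onz('top',(275.6,186.9),.117)
# machine from side lug/seat at known z
print('top lug',l,'seat',s,'pilot',p,np.linalg.norm((p-l)[:2]),np.degrees(np.arctan2(*(p-l)[1::-1])))
print('side lug',onz('side',(285.4,243),.112),'seat',onz('side',(250.7,238.4),.085),'grip',onz('side',(367.3,206.6),.064))
# fit bowl rim circle by hough-free: overlay
im=cv2.imread('pics/top0.png'); vis=cv2.resize(im[120:260,210:350],None,fx=4,fy=4,interpolation=cv2.INTER_CUBIC)
c=(s+p)/2
th=np.radians(np.arange(0,360,6))
for z,r in((.110,.116),(.07,.125),(.085,.021)):
    for q in proj('top',np.c_[p[0]+r*np.cos(th),p[1]+r*np.sin(th),0*th+z]): cv2.circle(vis,tuple(int(v) for v in (q-[210,120])*4+2),1,(0,0,255),-1)
vis=np.clip(vis.astype(float)*1.5,0,255).astype('uint8')
d=cv2.imread('pics/side0.png')[195:300,195:310]; d=cv2.resize(d,(560*115//105*0+613,560),interpolation=cv2.INTER_CUBIC)
out=np.hstack([vis,d]); print(out.shape); cv2.imwrite('pics/c1.png',cv2.resize(out,(800,380)))
t=im[165:210,250:300]; t=cv2.normalize(cv2.resize(t,(640,576),interpolation=cv2.INTER_CUBIC),None,0,255,cv2.NORM_MINMAX); cv2.imwrite('pics/c2.png',t)
```

```text
[ 0.4705 -0.3028  0.064 ] [ 0.5185 -0.3496  0.041 ] [ 0.4273 -0.2603  0.041 ] [ 0.4729 -0.3049  0.041 ] 0.1276712448190809 -44.38620015659534
top lug [0.4862 0.035  0.112 ] seat [0.604 0.043 0.085] pilot [0.59   0.0415 0.117 ] 0.10405549336906926 3.5547200029167043
side lug [0.4907 0.0237 0.112 ] seat [0.599  0.0342 0.085 ] grip [ 0.4837 -0.3206  0.064 ]
(560, 1173, 3)
```

View pics/c1.png

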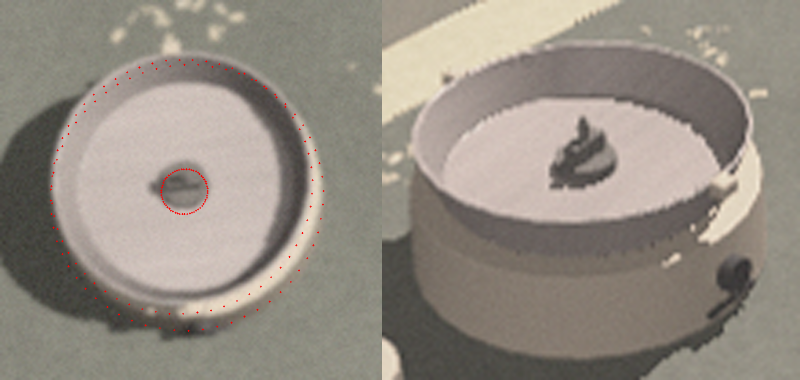

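View pics/c2.png

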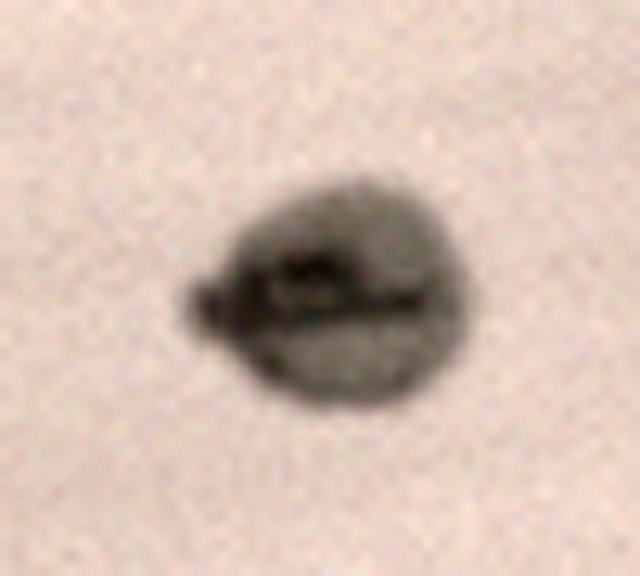

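```bash
cat >> h.py <<'E'
def goal(xy,z,ang):
    s=arm.get_state(); r=R(s['orientation']); a=np.degrees(np.arctan2(r[1,0],r[0,0]))
    d=np.array([xy[0],xy[1],z])-s['tool_pos']
    t=-((ang-a+180)%360-180)
    c,sn=np.cos(np.radians(ang)),np.sin(np.radians(ang)); rg=np.array([[c,sn,0],[sn,-c,0],[0,0,-1.]])
    print('t',round(s['time_s'],2),'tcp',np.round(s['tool_pos'],4),'ang',round(a,2),'z.z',round(r[2,2],4),'turn units',round(t/4,2),'shift now',np.round(r.T@d/.02,2),'shift after turn',np.round(rg.T@d/.02,2),'F',np.round(s['force'],1),'M',np.round(s['moment'],2),'w',round(s['grip_width'],4),'gf',round(s['grasp_force'],1),'q7',round(s['qpos'][6],2))
E
python3 - <<'E'
from h import *
from scipy.optimize import least_squares
np.set_printoptions(precision=4,suppress=True)
th=np.linspace(0,2*np.pi,181)
def f(v):
    x,y,h=v; C=np.c_[x+.116*np.cos(th),y+.116*np.sin(th),0*th+.110+h]
    t=proj('top',C); s=proj('side',C)
    return [t[:,0].min()-228.3,t[:,1].min()-139.2,s[:,0].min()-203.5,s[:,0].max()-296.8,s[:,1].min()-206.6,s[:,1].max()-256.4]
r=least_squares(f,[.6,.04,0],x_scale=.01); print(r.x,r.fun)
r=least_squares(lambda v:f([v[0],v[1],0]),[.6,.04],x_scale=.01); print(r.x,r.fun)
print('boss',onz('top',(277.7,188.0),.085))
q=lambda x,y:(250+x/12.8,165+y/12.8)
a=onz('top',q(245,322),.093);b=onz('top',q(422,300),.093)
print('tang',a,b,np.linalg.norm(a-b),np.degrees(np.arctan2(*(a-b)[1::-1])))
goal((.4715,-.3035),.231,135.6)
E
```

```text
[0.5929 0.039  0.0064] [ 0.4158  0.2609 -0.9784  0.5397 -0.3911  0.2731]
[0.5965 0.0369] [ 1.8169 -0.2818 -0.9883  0.0302  0.96    1.5628]
boss [0.5952 0.04   0.085 ]
tang [0.5886 0.0602 0.093 ] [0.5916 0.0262 0.093 ] 0.03410931620136779 95.14797936541369
t 0.7 tcp [ 0.2797 -0.5868  0.2314] ang 25.49 z.z -1.0 turn units -27.53 shift now [14.75 -8.66  0.02] shift after turn [ 3.06 16.83  0.02] F [-0.8  0.4 -0.3] M [ 0.02 -0.04  0.06] w 0.0852 gf 0.0 q7 -0.06
```

```bash
T='0'
python3 -m crank '0 0 0 -1; 0 0 0 -1; 0 0 0 -1; 0 0 0 -1; 0 0 0 -1' 60 >/dev/null
python3 -m crank '0 0 0 -1; 0 0 0 -1; 0 0 0 -1; 0 0 0 -1; 0 0 0 -1' >/dev/null
python3 -m crank '0 0 0 -1; 0 0 0 -1; 0 0 0 -1; 0 0 0 -1; 0 0 0 -1' >/dev/null
python3 -m crank '0 0 0 -1; 0 0 0 -1; 0 0 0 -1; 0 0 0 -1; 0 0 0 -1' >/dev/null
python3 -m crank '0 0 0 -1; 0 0 0 -1; 0 0 0 -1; 0 0 0 -1; 0 0 0 -1' >/dev/null
python3 -m crank '0 0.9 0 -1; 0.2 0.95 0 -1; 0.2 1 0 -0.5; 0.2 1 0 0; 0.2 1 0 0' >/dev/null
python3 -m crank '0.2 1 0 0; 0.2 1 0 0; 0.2 1 0 0; 0.2 1 0 0; 0.2 1 0 0' >/dev/null
python3 -m crank '0.2 1 0 0; 0.2 1 0 0; 0.2 1 0 0; 0.2 1 0 0; 0.2 1 0 0'>/dev/null
python3 -m crank '0.1 0.9 0 0; 0.1 0.5 0 0; 0 0 0 0'
python3 - <<'E'
from h import *
goal((.4715,-.3035),.13,135.6)
E
```

```text
time_s: 4.28
tool_pos: [0.4708, -0.3137, 0.2317]
orientation: [0.0, 0.377, 0.926, 0.0]
force: [-0.4, 1.7, 1.4]
grip_width: 0.0598
grasp_force: 0.0
t 4.28 tcp [ 0.4708 -0.3137  0.2317] ang 135.76 z.z -1.0 turn units 0.04 shift now [0.33 0.38 5.08] shift after turn [0.33 0.39 5.08] F [-0.4  1.7  1.4] M [ 0.03 -0.    0.02] w 0.0598 gf 0.0 q7 1.27
```

```bash
python3 -m crank '0.3 0.4 1 0; 0 0 1 0; 0 0 1 0; 0 0 1 0; 0 0 1 0' >/dev/null
python3 -m crank '0 0 0.5 0; 0 0 0 0; 0 0 0 0'>/dev/null
python3 - <<'E'
from h import *
goal((.4715,-.3035),.05,135.6)
s=arm.get_state(); P=np.array(s['tool_pos'])
out=[]
for c in('top','side'):
    im=cams.read_camera(c); cv2.imwrite(f'pics/{c}1.png',im)
    print(c,[(np.round(r['position'],1).tolist(),round(r['conf'],2)) for r in cams.place_of('grip',c)], 'tcp px',proj(c,P))
    u=proj(c,P)[0].astype(int); w=cv2.resize(im[u[1]-35:u[1]+40,u[0]-35:u[0]+40],(400,400),interpolation=cv2.INTER_CUBIC)
    q=(proj(c,P)[0]-u+35)*400/75; cv2.circle(w,tuple(int(v) for v in q),3,(0,0,255),-1); out.append(w)
cv2.imwrite('pics/c3.png',np.hstack(out))
E
```

```text
t 4.95 tcp [ 0.4699 -0.3077  0.1214] ang 135.43 z.z -1.0 turn units -0.04 shift now [0.09 0.21 3.57] shift after turn [0.09 0.21 3.57] F [ 0.1 -0.4  0.7] M [ 0.02 -0.03  0.01] w 0.06 gf 0.0 q7 1.22
top [([419.3, 233.9], 0.88)] tcp px [[424.9228476  231.36945838]]
side [([470.5, 242.2], 0.69), ([366.1, 205.5], 0.6)] tcp px [[370.109834   192.06541156]]
```

View pics/c3.png

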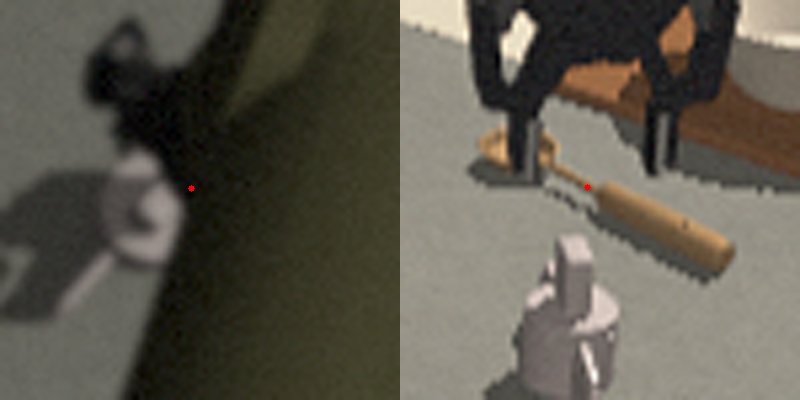

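Run:
```python
from h import *
from scipy.optimize import least_squares
for h in(0,.003,.006,.01):
    f=lambda v:np.r_[proj('top',[v[0],v[1],.064+h])[0]-[419,234.4],(proj('side',[v[0],v[1],.064+h])[0]-[367.2,206.3])]
    r=least_squares(f,[.47,-.3],x_scale=.01);print(h,r.x,r.fun)
    goal(r.x,.052,135.6)
```

```text
0 [ 0.47409443 -0.30602332] [ 1.04699844 -1.00592342  0.02969968  3.30513886]
t 5.15 tcp [ 0.4711 -0.3077  0.1228] ang 135.48 z.z -1.0 turn units -0.03 shift now [-0.04  0.16  3.54] shift after turn [-0.05  0.16  3.54] F [-0.3 -0.6 -0.2] M [0.02 0.01 0.05] w 0.0606 gf 0.0 q7 1.22
0.003 [ 0.47329184 -0.30485953] [ 0.79483269 -0.85560009  0.10169191  2.64088795]
t 5.15 tcp [ 0.4711 -0.3077  0.1228] ang 135.48 z.z -1.0 turn units -0.03 shift now [0.03 0.18 3.54] shift after turn [0.02 0.18 3.54] F [-0.3 -0.6 -0.2] M [0.02 0.01 0.05] w 0.0606 gf 0.0 q7 1.22
0.006 [ 0.47249163 -0.30369922] [ 0.54276469 -0.70553266  0.17394432  1.97333846]
t 5.15 tcp [ 0.4711 -0.3077  0.1228] ang 135.48 z.z -1.0 turn units -0.03 shift now [0.1  0.19 3.54] shift after turn [0.09 0.19 3.54] F [-0.3 -0.6 -0.2] M [0.02 0.01 0.05] w 0.0606 gf 0.0 q7 1.22
0.01 [ 0.47142842 -0.3021576 ] [ 0.20684656 -0.50585709  0.27068771  1.07810773]
t 5.15 tcp [ 0.4711 -0.3077  0.1228] ang 135.48 z.z -1.0 turn units -0.03 shift now [0.19 0.21 3.54] shift after turn [0.18 0.21 3.54] F [-0.3 -0.6 -0.2] M [0.02 0.01 0.05] w 0.0606 gf 0.0 q7 1.22
```

```bash
python3 -m crank '0.05 0.18 1 0; 0 0 0.8 0; 0 0 0.6 0; 0 0 0.5 0; 0 0 0.3 0' 
python3 -m crank '0 0 0.15 0; 0 0 0 0'
python3 -c "
from h import *
goal((.4733,-.3049),.052,135.6)"
```

```text
time_s: 5.57
tool_pos: [0.4719, -0.3038, 0.0565]
orientation: [-0.0, 0.379, 0.925, 0.0]
force: [0.1, -0.9, -0.6]
grip_width: 0.06
grasp_force: 0.0
time_s: 5.73
tool_pos: [0.472, -0.3037, 0.054]
orientation: [-0.0, 0.379, 0.925, 0.0]
force: [0.1, 0.0, -0.0]
grip_width: 0.0599
grasp_force: 0.0
t 5.73 tcp [ 0.472  -0.3037  0.054 ] ang 135.48 z.z -1.0 turn units -0.03 shift now [-0.09  0.    0.1 ] shift after turn [-0.09  0.    0.1 ] F [ 0.1  0.  -0. ] M [ 0.02  0.01 -0.05] w 0.0599 gf 0.0 q7 1.17
```

```bash
python3 -m crank '0 0 0 0; 0 0 0 0; 0 0 0 0; 0 0 0 0; 0 0 0 0' 5 60 
python3 -m crank '0 0 0 0; 0 0 0 0; 0 0 0 0'
python3 -m crank '0 0 -0.5 0; 0 0 -1 0; 0 0 -1 0; 0 0 -1 0; 0 0 -1 0'
python3 -m crank '0 0 -1 0; 0 0 -1 0; 0 0 -1 0; 0 0 0 0; 0 0 0 0'
python3 - <<'E'
from h import *
goal((.594,.039),.23,95)
s=arm.get_state(); P=np.array(s['tool_pos'])
out=[]
for c in('top','side'):
    im=cams.read_camera(c)
    print(c,{n:[(np.round(r['position'],1).tolist(),round(r['conf'],2)) for r in cams.place_of(n,c)] for n in('grip','slot','lug','pilot_tip')}, 'tcp px',proj(c,P))
    u=proj(c,P)[0].astype(int); w=cv2.resize(im[u[1]-40:u[1]+60,u[0]-50:u[0]+50],(400,400),interpolation=cv2.INTER_CUBIC)
    out.append(w)
cv2.imwrite('pics/c4.png',np.hstack(out))
E
```

```text
time_s: 6.15
tool_pos: [0.4727, -0.304, 0.0551]
orientation: [0.001, 0.379, 0.926, -0.0]
force: [0.4, 0.5, 2.7]
grip_width: 0.0151
grasp_force: 59.2
time_s: 6.4
tool_pos: [0.4727, -0.304, 0.055]
orientation: [0.001, 0.379, 0.926, -0.0]
force: [0.4, 0.3, 5.3]
grip_width: 0.0153
grasp_force: 59.7
time_s: 6.82
tool_pos: [0.4712, -0.3033, 0.1447]
orientation: [-0.001, 0.379, 0.925, 0.0]
force: [-0.0, -0.8, -2.2]
grip_width: 0.015
grasp_force: 58.5
time_s: 7.23
tool_pos: [0.4722, -0.3039, 0.2048]
orientation: [0.0, 0.379, 0.925, -0.0]
force: [0.2, 0.5, -2.9]
grip_width: 0.0153
grasp_force: 58.8
t 7.23 tcp [ 0.4722 -0.3039  0.2048] ang 135.48 z.z -1.0 turn units 10.12 shift now [ 7.68 16.49 -1.27] shift after turn [16.55  7.56 -1.26] F [ 0.2  0.5 -2.9] M [ 0.06  0.03 -0.03] w 0.0153 gf 58.8 q7 1.24
top {'grip': [([432.3, 222.3], 0.63), ([436.0, 357.0], 0.45)], 'slot': [([424.0, 227.3], 0.61)], 'lug': [([279.5, 230.7], 0.92)], 'pilot_tip': [([277.1, 188.2], 0.96), ([276.1, 187.9], 0.67)]} tcp px [[429.82640278 224.34596585]]
side {'grip': [([371.3, 159.7], 0.83), ([468.5, 244.0], 0.56)], 'slot': [([370.1, 183.5], 0.81), ([466.0, 260.9], 0.76)], 'lug': [([284.8, 243.2], 0.74), ([373.4, 195.1], 0.53)], 'pilot_tip': [([250.3, 224.3], 0.93)]} tcp px [[370.65371298 165.05987309]]
```

View pics/c4.png

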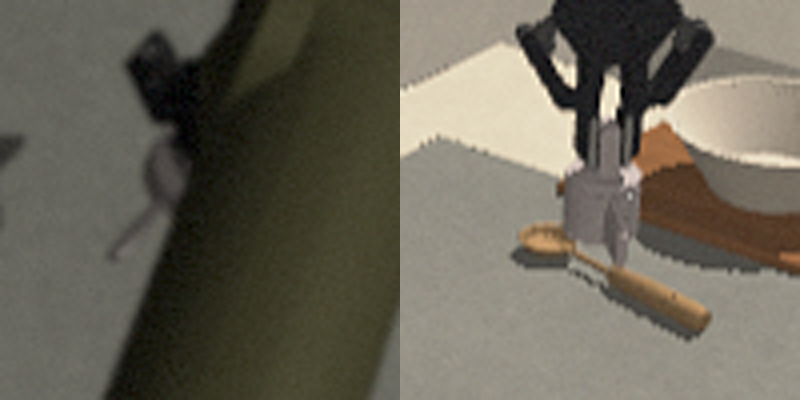

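Run:
```python
from h import *
from scipy.optimize import least_squares
np.set_printoptions(precision=4,suppress=True)
print('slot',tri((424,227.3),(370.1,183.5)),'grip',tri((432.3,222.3),(371.3,159.7)))
for h in(.0,.004,.008):
  def fit(z,t,s):
    f=lambda v:np.r_[proj('top',[*v,z])[0]-t,(proj('side',[*v,z])[0]-s)]
    r=least_squares(f,[.59,.0],x_scale=.01);return r.x,r.fun
  p=fit(.117+h,[276.6,187.8],[250.3,224.3]); l=fit(.112+h,[279.4,230.3],[285.1,243.1]); s=fit(.085+h,[277.4,186.5],[250.7,238.4]); w=fit(.150,[424,227.3],[370.1,183.5])
  d=p[0]-l[0]; print(h,'pilot',p,'lug',l,'seat',s,np.linalg.norm(d),np.degrees(np.arctan2(d[1],d[0])),'slot',w)
# find rim circle by edges: lug candidates in unwrapped rim, from both cameras
c=np.array([.594,.039])
im=cams.read_camera('top'); 
th=np.radians(np.arange(-180,180,1.)); rr=np.arange(.100,.130,.00075)
A,B=np.meshgrid(th,rr)
for cam in('top','side'):
    im=cams.read_camera(cam)
    u=proj(cam,np.c_[(c[0]+B*np.cos(A)).ravel(),(c[1]+B*np.sin(A)).ravel(),0*A.ravel()+.115]).astype(np.float32)
    un=cv2.remap(im,u[:,0].reshape(A.shape),u[:,1].reshape(A.shape),cv2.INTER_CUBIC)
    cv2.imwrite(f'pics/un_{cam}.png',cv2.resize(un,(720,160)))
cv2.imwrite('pics/c5.png',np.vstack([cv2.imread('pics/un_top.png'),cv2.imread('pics/un_side.png')]))
```

```text
slot (array([ 0.4723, -0.3024,  0.1499]), np.float64(0.00614468853732955)) grip (array([ 0.4737, -0.3069,  0.2192]), np.float64(0.0008088397716785726))
0.0 pilot (array([0.5929, 0.0362]), array([ 1.1543, -2.1287,  0.8168,  4.5084])) lug (array([0.4861, 0.0317]), array([ 1.188 , -0.4014, -0.474 ,  2.0412])) seat (array([0.5981, 0.0382]), array([ 0.9769,  0.3346, -0.8909,  0.8132])) 0.10689179875889439 2.430212848890802 slot (array([ 0.4728, -0.302 ]), array([ 0.5859,  0.9262, -1.3121, -0.1768]))
0.004 pilot (array([0.5912, 0.037 ]), array([ 0.651 , -1.8728,  0.9627,  3.4882])) lug (array([0.4847, 0.0326]), array([ 0.6544, -0.1123, -0.3415,  0.9956])) seat (array([0.5965, 0.039 ]), array([ 0.4838,  0.5889, -0.7538, -0.1608])) 0.10658912277236737 2.394229988611937 slot (array([ 0.4728, -0.302 ]), array([ 0.5859,  0.9262, -1.3121, -0.1768]))
0.008 pilot (array([0.5896, 0.0378]), array([ 0.1471, -1.6179,  1.1097,  2.4603])) lug (array([0.4834, 0.0334]), array([ 0.1202,  0.1762, -0.208 , -0.0582])) seat (array([0.5949, 0.0398]), array([-0.0101,  0.8426, -0.6158, -1.142 ])) 0.10628668045822115 2.3581550983243433 slot (array([ 0.4728, -0.302 ]), array([ 0.5859,  0.9262, -1.3121, -0.1768]))
```

View pics/c5.png

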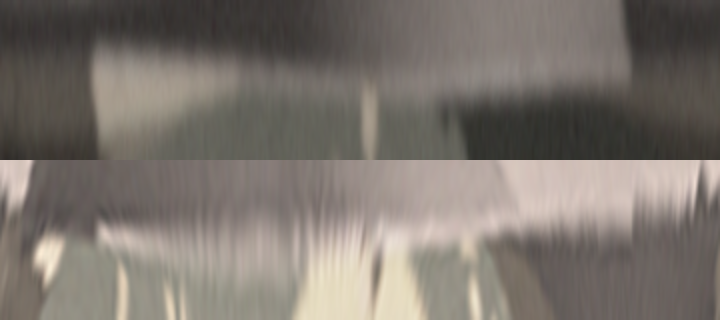

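Run:
```python
from h import *
np.set_printoptions(precision=1,suppress=True)
for a in(-4,0,4,8,12):
    for c0 in((.594,.039),):
        d=.119*np.array([np.cos(np.radians(a)),np.sin(np.radians(a))]); 
        P=np.array([[*(c0+d),.116],[*(c0-d),.116]]); print(a,proj('top',P).ravel(),proj('side',P).ravel())
print(proj('side',[.594,.039,.089]),proj('top',[.594,.039,.089]),proj('side',[.594,.039,.121]),proj('top',[.594,.039,.121]))
a=cv2.imread('pics/top0.png'); b=cv2.imread('pics/side0.png')
f=lambda w:cv2.resize(w,(400,280),interpolation=cv2.INTER_CUBIC)
cv2.imwrite('pics/c6.png',np.vstack([np.hstack([f(a[125:160,255:305]),f(a[215:250,255:305])]),np.hstack([f(b[200:235,190:240]),f(b[225:260,260:310])])]))
```

```text
-4 [279.4 137.9 273.9 234.3] [219.9 212.6 283.6 248.2]
0 [276.  137.9 277.4 234.3] [217.5 213.8 286.  246.8]
4 [272.6 138.2 280.9 234.1] [215.1 215.1 288.3 245.2]
8 [269.2 138.7 284.4 233.6] [212.9 216.4 290.3 243.6]
12 [265.9 139.4 287.8 232.9] [210.8 217.9 292.1 241.9]
[[250.7 238.6]] [[277.9 188.1]] [[249.9 227.7]] [[276.4 184.8]]
```

View pics/c6.png

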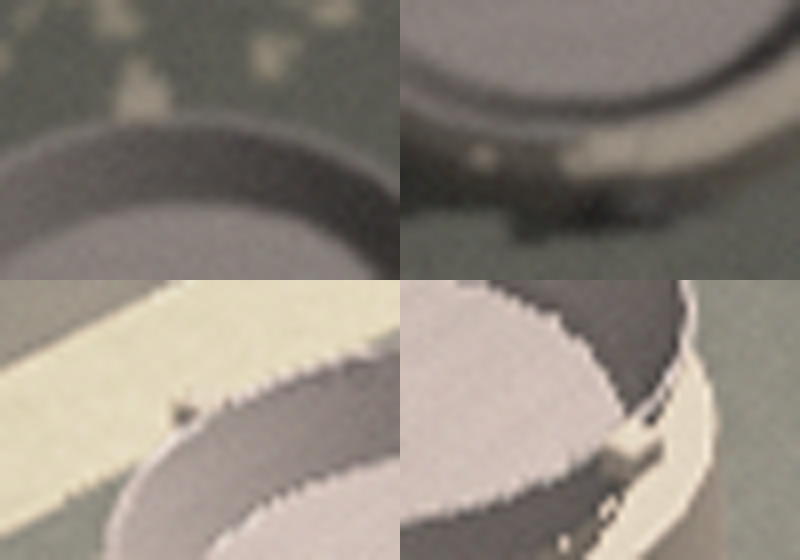

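Run:
```python
from h import *
from scipy.optimize import least_squares
np.set_printoptions(precision=4,suppress=True)
b=tri((280.,240.5),(292.1,270.2)); print('button',b); d=np.array([.594,.039])-b[0][:2]; print(np.degrees(np.arctan2(d[1],d[0])),np.linalg.norm(d))
far=tri((273,137.5),(213.3,216.3)); near=tri((279,233.5),(289,244.8)); print(far,near); d=(far[0]-near[0]); print(np.degrees(np.arctan2(d[1],d[0])),np.linalg.norm(d[:2]),(far[0]+near[0])/2)
th=np.linspace(0,2*np.pi,181)
def f(v):
    x,y,h,a=v; C=np.c_[x+.116*np.cos(th),y+.116*np.sin(th),0*th+.110+h]
    t=proj('top',C); s=proj('side',C); e=.120*np.array([np.cos(a),np.sin(a)])
    L=np.array([[x+e[0],y+e[1],.111+h],[x-e[0],y-e[1],.111+h]]); B=[x,y,.085+h]
    return np.r_[t[:,0].min()-228.3,t[:,1].min()-139.2,s[:,0].min()-203.5,s[:,0].max()-296.8,s[:,1].min()-206.6,s[:,1].max()-256.4,
     (proj('side',L)-[[213.3,216.3],[289,244.8]]).ravel(),(proj('top',L)-[[273,137.5],[279,233.5]]).ravel(),proj('top',B)[0]-[277.7,188],proj('side',B)[0]-[250.7,238.4]]
r=least_squares(f,[.594,.039,.004,.07],x_scale=.01,loss='soft_l1'); print(r.x,np.degrees(r.x[3])); print(f(r.x))
goal(r.x[:2],.2048,95)
```

```text
button (array([0.4653, 0.0372, 0.0521]), np.float64(0.009646953126979645))
0.82170448650593 0.12870019852559358
(array([0.7178, 0.0479, 0.1102]), np.float64(0.0028824308337884975)) (array([0.4741, 0.0333, 0.1196]), np.float64(0.005291159614092988))
3.4277642480196686 0.24408169010608008 [0.5959 0.0406 0.1149]
[0.5943 0.0395 0.0053 0.0697] 3.9962686831556553
[ 0.3117 -0.1089 -1.4484  0.0035 -0.1269  0.5396  1.316  -1.3889 -0.5978
  0.4727 -0.6469  0.1752  1.7351  0.9085 -0.0365 -0.1394 -0.2689 -0.1989]
t 7.88 tcp [ 0.4721 -0.3037  0.2042] ang 135.49 z.z -1.0 turn units 10.12 shift now [ 7.68 16.52 -0.03] shift after turn [16.56  7.58 -0.03] F [-0.2  0.1 -1.8] M [ 0.05  0.   -0.04] w 0.0152 gf 58.8 q7 1.24
```

```bash
python3 -m crank '0 0 0 1; 0 0 0 1; 0 0 0 1; 0 0 0 1; 0 0 0 1' >/dev/null
python3 -m crank '0 0 0 1; 0 0 0 1; 0 0 0 1; 0 0 0 1; 0 0 0 1' >/dev/null
python3 -m crank '0.3 0.1 0 0.1; 0.6 0.3 0 0; 0.9 0.45 0 0; 1 0.5 0 0; 1 0.5 0 0' >/dev/null
python3 -m crank '1 0.5 0 0; 1 0.45 0 0; 1 0.45 0 0; 1 0.45 0 0; 1 0.45 0 0' >/dev/null
python3 -m crank '1 0.45 0 0; 1 0.45 0 0; 1 0.45 0 0; 1 0.45 0 0; 1 0.45 0 0' >/dev/null
python3 -m crank '0.8 0.3 0 0; 0.5 0.2 0 0; 0.3 0.1 0 0; 0 0 0 0; 0 0 0 0'
python3 - <<'E'
from h import *
goal((.5943,.0395),.190,95)
E
```

```text
time_s: 10.38
tool_pos: [0.5841, 0.015, 0.2042]
orientation: [0.0, 0.675, 0.738, -0.0]
force: [0.7, -0.6, -2.1]
grip_width: 0.015
grasp_force: 58.6
t 10.38 tcp [0.5841 0.015  0.2042] ang 95.11 z.z -1.0 turn units 0.03 shift now [1.17 0.62 0.71] shift after turn [1.17 0.62 0.71] F [ 0.7 -0.6 -2.1] M [-0.04 -0.01 -0.02] w 0.015 gf 58.6 q7 -0.11
```

```bash
python3 -m crank '0.6 0.3 0.3 0; 0.57 0.3 0.3 0; 0 0 0 0; 0 0 0 0'
python3 - <<'E'
from h import *
goal((.5943,.0395),.172,95)
s=arm.get_state(); P=np.array(s['tool_pos']); out=[]
for c in('top','side'):
    im=cams.read_camera(c)
    Q=proj(c,[P-[0,0,.050],[.5943,.0395,.122]])
    print(c,{n:[(np.round(r['position'],1).tolist(),round(r['conf'],2)) for r in cams.place_of(n,c)] for n in('grip','slot','pilot_tip')},'exp slot, pilot',Q.round(1).tolist())
    u=Q[0].astype(int); out.append(cv2.resize(im[u[1]-45:u[1]+35,u[0]-40:u[0]+40],(400,400),interpolation=cv2.INTER_CUBIC))
cv2.imwrite('pics/c7.png',np.hstack(out))
E
```

```text
time_s: 10.72
tool_pos: [0.5937, 0.0389, 0.1919]
orientation: [-0.0, 0.675, 0.738, -0.001]
force: [-0.4, -0.9, -0.9]
grip_width: 0.015
grasp_force: 58.8
t 10.72 tcp [0.5937 0.0389 0.1919] ang 95.07 z.z -1.0 turn units 0.02 shift now [0.03 0.03 1.  ] shift after turn [0.03 0.03 1.  ] F [-0.4 -0.9 -0.9] M [-0.01  0.    0.03] w 0.015 gf 58.8 q7 -0.17
top {'grip': [([434.8, 356.3], 0.57), ([478.4, 198.7], 0.17)], 'slot': [([431.5, 353.6], 0.7)], 'pilot_tip': [([275.3, 184.6], 0.87)]} exp slot, pilot [[275.5, 182.7], [276.2, 184.6]]
side {'grip': [([249.5, 194.1], 0.63), ([472.7, 243.3], 0.46)], 'slot': [([249.7, 219.1], 0.97), ([463.3, 263.4], 0.46)], 'pilot_tip': [([250.3, 228.7], 0.62)]} exp slot, pilot [[249.5, 220.5], [249.6, 227.4]]
```

View pics/c7.png

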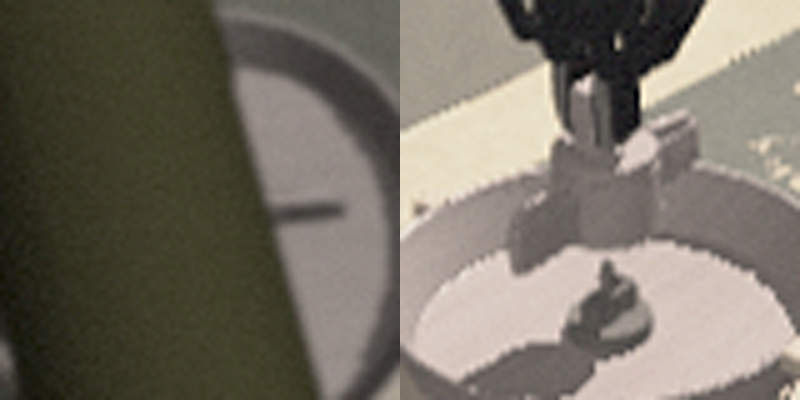

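```bash
python3 -m crank '0.03 0.03 0.4 0; 0 0 0.3 0; 0 0 0.1 0; 0 0 0.1 0; 0 0 0 0' 
python3 -m crank '0 0 0.1 0; 0 0 0.1 0; 0 0 0 0' 
python3 -m crank '0 0 0.1 0; 0 0 0.1 0; 0 0 0 0'
```

```text
time_s: 11.53
tool_pos: [0.5942, 0.0404, 0.1734]
orientation: [-0.0, 0.675, 0.738, -0.0]
force: [0.8, -0.2, -1.7]
grip_width: 0.0152
grasp_force: 58.9
time_s: 11.78
tool_pos: [0.5945, 0.0404, 0.1699]
orientation: [-0.0, 0.675, 0.738, -0.0]
force: [0.3, 0.7, -2.4]
grip_width: 0.0152
grasp_force: 58.9
time_s: 12.03
tool_pos: [0.5944, 0.0404, 0.1658]
orientation: [-0.0, 0.675, 0.738, -0.0]
force: [0.1, -0.2, -1.8]
grip_width: 0.0153
grasp_force: 58.9
```

```bash
python3 -m crank '0 0 0.1 0; 0 0 0.1 0; 0 0 0 0' 
python3 -m crank '0 0 0.1 0; 0 0 0.1 0; 0 0 0 0' 
python3 -m crank '0 0 0.1 0; 0 0 0.1 0; 0 0 0 0'
```

```text
time_s: 12.28
tool_pos: [0.5944, 0.0404, 0.1618]
orientation: [-0.0, 0.675, 0.738, -0.0]
force: [0.5, -0.1, -1.5]
grip_width: 0.015
grasp_force: 58.9
time_s: 12.53
tool_pos: [0.5944, 0.0404, 0.1578]
orientation: [-0.0, 0.675, 0.738, -0.0]
force: [0.2, -0.4, -2.1]
grip_width: 0.015
grasp_force: 58.9
time_s: 12.78
tool_pos: [0.5946, 0.0404, 0.1538]
orientation: [-0.0, 0.675, 0.738, -0.0]
force: [0.3, 0.6, -1.9]
grip_width: 0.0149
grasp_force: 58.8
```

```bash
python3 -m crank '0 0 0.06 0; 0 0 0.06 0; 0 0 0 0' 
python3 -m crank '0 0 0.06 0; 0 0 0.06 0; 0 0 0 0'
```

```text
time_s: 13.03
tool_pos: [0.5947, 0.0405, 0.1517]
orientation: [-0.0, 0.675, 0.738, -0.0]
force: [0.9, 0.3, -2.3]
grip_width: 0.015
grasp_force: 58.8
time_s: 13.28
tool_pos: [0.5947, 0.0405, 0.1493]
orientation: [0.0, 0.675, 0.738, -0.0]
force: [0.1, -0.2, -2.1]
grip_width: 0.015
grasp_force: 58.8
```

```bash
python3 -m crank '0 0 0.05 0; 0 0 0.05 0; 0 0 0 0' 
python3 -m crank '0 0 0.05 0; 0 0 0.05 0; 0 0 0 0'
```

```text
time_s: 13.53
tool_pos: [0.5947, 0.0405, 0.1473]
orientation: [0.0, 0.675, 0.738, -0.0]
force: [1.2, -0.4, -1.7]
grip_width: 0.0152
grasp_force: 58.8
time_s: 13.78
tool_pos: [0.5946, 0.0404, 0.1453]
orientation: [-0.0, 0.675, 0.738, -0.0]
force: [0.4, -0.8, -2.1]
grip_width: 0.0151
grasp_force: 58.8
```

```bash
python3 -m crank '0 0 0.05 0; 0 0 0.05 0; 0 0 0 0'
```

```text
time_s: 14.03
tool_pos: [0.5947, 0.0405, 0.1433]
orientation: [0.0, 0.675, 0.738, -0.0]
force: [-0.3, -0.3, -2.5]
grip_width: 0.015
grasp_force: 58.8
```

```bash
python3 -m crank '0 0 0.05 0; 0 0 0.05 0; 0 0 0 0'
```

```text
time_s: 14.28
tool_pos: [0.5947, 0.0405, 0.1413]
orientation: [-0.0, 0.675, 0.738, -0.0]
force: [-0.4, 1.1, -2.9]
grip_width: 0.0149
grasp_force: 58.8
```

```bash
python3 -m crank '0 0 0.05 0; 0 0 0.05 0; 0 0 0 0'
```

```text
time_s: 14.53
tool_pos: [0.5948, 0.0405, 0.1401]
orientation: [0.0, 0.675, 0.738, -0.0]
force: [-1.8, 0.0, 1.9]
grip_width: 0.0146
grasp_force: 59.3
```

```bash
python3 -m crank '0 0 0.02 0; 0 0 0 -0.3; 0 0 0 -0.5; 0 0 0 -0.5; 0 0 0 -0.5'
python3 -c "
from h import *
goal((.5948,.0405),.14,184)"
python3 -m crank '0 0 0 -0.5; 0 0 0 -0.5; 0 0 0 -0.5; 0 0 0 -0.5; 0 0 0 -0.5' 
python3 -c "
from h import *
goal((.5948,.0405),.14,184)"
```

```text
time_s: 14.95
tool_pos: [0.5954, 0.0408, 0.1401]
orientation: [0.001, 0.627, 0.779, 0.001]
force: [-0.8, 1.0, 3.8]
grip_width: 0.0151
grasp_force: 59.6
t 14.95 tcp [0.5954 0.0408 0.1401] ang 102.38 z.z -1.0 turn units -20.4 shift now [-0.01 -0.03  0.  ] shift after turn [ 0.03 -0.01  0.  ] F [-0.8  1.   3.8] M [ 0.06  0.12 -0.04] w 0.0151 gf 59.6 q7 -0.08
time_s: 15.37
tool_pos: [0.595, 0.0407, 0.1401]
orientation: [0.0, 0.557, 0.831, 0.0]
force: [-1.7, 0.8, 5.0]
grip_width: 0.0149
grasp_force: 59.9
t 15.37 tcp [0.595  0.0407 0.1401] ang 112.35 z.z -1.0 turn units -17.91 shift now [-0.   -0.02  0.  ] shift after turn [ 0.01 -0.01  0.  ] F [-1.7  0.8  5. ] M [-0.03  0.49 -0.3 ] w 0.0149 gf 59.9 q7 0.09
```

```bash
python3 -m crank '0 0 0 -0.6; 0 0 0 -0.6; 0 0 0 -0.6; 0 0 0 -0.6; 0 0 0 -0.6' 
python3 -m crank '0 0 0 -0.6; 0 0 0 -0.6; 0 0 0 -0.6; 0 0 0 -0.6; 0 0 0 -0.6' 
python3 -c "
from h import *
goal((.5948,.0405),.14,184)"
python3 -m crank '0 0 0 -0.6; 0 0 0 -0.6; 0 0 0 -0.6; 0 0 0 -0.6; 0 0 0 -0.6' >/dev/null
python3 -m crank '0 0 0 -0.6; 0 0 0 -0.6; 0 0 0 -0.6; 0 0 0 -0.6; 0 0 0 -0.6' >/dev/null
python3 -c "
from h import *
goal((.5948,.0405),.14,184)"
```

```text
time_s: 15.78
tool_pos: [0.5945, 0.0403, 0.1401]
orientation: [0.0, 0.467, 0.884, -0.0]
force: [-2.0, -0.5, 5.5]
grip_width: 0.0151
grasp_force: 60.1
time_s: 16.2
tool_pos: [0.5942, 0.0399, 0.1401]
orientation: [-0.0, 0.372, 0.928, -0.001]
force: [-3.9, -1.2, 8.2]
grip_width: 0.015
grasp_force: 60.3
t 16.2 tcp [0.5942 0.0399 0.1401] ang 136.34 z.z -1.0 turn units -11.92 shift now [-0.    0.04  0.  ] shift after turn [-0.03  0.03  0.  ] F [-3.9 -1.2  8.2] M [-0.38  1.08 -0.3 ] w 0.015 gf 60.3 q7 0.48
t 17.03 tcp [0.5937 0.0389 0.1401] ang 160.3 z.z -1.0 turn units -5.93 shift now [-0.03  0.1   0.  ] shift after turn [-0.06  0.08  0.01] F [-6.4 -3.3  8.9] M [-0.88  1.44 -0.32] w 0.0148 gf 60.6 q7 0.88
```

```bash
python3 -m crank '0.03 -0.06 0 -0.6; 0 -0.03 0 -0.6; 0 0 0 -0.6; 0 0 0 -0.6; 0 0 0 -0.6' >/dev/null
python3 -m crank '0 0 0 -0.6; 0 0 0 -0.6; 0 0 0 -0.6; 0 0 0 -0.6; 0 0 0 -0.5' >/dev/null
python3 -m crank '0 0 0 0; 0 0 0 0' >/dev/null
python3 - <<'E'
from h import *
goal((.5948,.0405),.14,184)
out=[]
for c,(x,y) in(('top',(277,188)),('side',(251,235))):
    im=cams.read_camera(c); out.append(cv2.resize(im[y-60:y+60,x-60:x+60],(400,400),interpolation=cv2.INTER_CUBIC)); cv2.imwrite(f'pics/{c}8.png',im)
cv2.imwrite('pics/c8.png',np.hstack(out))
E
```

```text
t 18.03 tcp [0.5933 0.0375 0.1401] ang -176.2 z.z -1.0 turn units -0.05 shift now [-0.08  0.14  0.01] shift after turn [-0.08  0.14  0.01] F [-4.  -2.3  7.1] M [-0.6   0.94 -0.12] w 0.0151 gf 60.2 q7 1.26
```

```bash
python3 -m crank '0 0 0 0; 0 0 0 0; 0 0 0 0; 0 0 0 0' 50
python3 -m crank '0 0 -0.3 0; 0 0 -0.6 0; 0 0 -1 0; 0 0 -1 0; 0 0 -1 0'
python3 -m crank '0 0 -1 0; 0 -1 0 0; 0 -1 0 0; 0 -1 0 0; 0 -1 0 0' >/dev/null
python3 -m crank '0 -1 0 0; 0 -1 0 0; 0 -1 0 0; 0 -1 0 0; 0 -1 0 0' >/dev/null
python3 -m crank '0 -1 0 0; 0 -1 0 0; 0 -1 0 0; 0 -1 0 0; 0 -1 0 0'
python3 -m crank '0 -1 0 0; 0 -1 0 0; 0 0 0 0'
python3 - <<'E'
from h import *
for c in('top','side'):
    im=cams.read_camera(c); cv2.imwrite(f'pics/{c}9.png',im)
    print(c,{n:[(np.round(r['position'],1).tolist(),round(r['conf'],2)) for r in cams.place_of(n,c)] for n in('grip','slot','lug','machine')})
    for z in(.140,.145): print(z,proj(c,[[.594,.039,.09],[.594,.039,.154],[.594,.039,.168]]).round(1).tolist())
E
```

```text
time_s: 18.47
tool_pos: [0.5936, 0.0392, 0.1389]
orientation: [0.0, -0.034, 0.999, 0.0]
force: [-0.9, 0.6, -1.0]
grip_width: 0.0498
grasp_force: 0.0
time_s: 18.88
tool_pos: [0.5937, 0.0393, 0.2191]
orientation: [0.0, -0.034, 0.999, 0.0]
force: [0.2, -0.7, 0.2]
grip_width: 0.0501
grasp_force: 0.0
time_s: 20.13
tool_pos: [0.6128, -0.2413, 0.2385]
orientation: [0.001, -0.034, 0.999, -0.0]
force: [0.6, -0.4, 0.1]
grip_width: 0.0502
grasp_force: 0.0
time_s: 20.38
tool_pos: [0.6145, -0.2865, 0.2376]
orientation: [0.0, -0.03, 1.0, -0.001]
force: [-0.5, -2.2, -0.4]
grip_width: 0.0501
grasp_force: 0.0
top {'grip': [([274.4, 180.9], 0.79)], 'slot': [([274.8, 187.3], 0.86), ([277.1, 186.1], 0.47)], 'lug': [([280.0, 231.2], 0.77)], 'machine': [([276.3, 193.8], 0.85)]}
0.14 [[277.9, 188.0], [274.8, 181.3], [274.1, 179.7]]
0.145 [[277.9, 188.0], [274.8, 181.3], [274.1, 179.7]]
side {'grip': [([250.0, 213.6], 0.93), ([471.3, 242.0], 0.66)], 'slot': [([252.3, 238.9], 0.72), ([461.5, 261.5], 0.46)], 'lug': [([286.0, 243.6], 0.88)], 'machine': [([253.8, 266.4], 0.92)]}
0.14 [[250.6, 238.3], [249.1, 216.2], [248.7, 211.3]]
0.145 [[250.6, 238.3], [249.1, 216.2], [248.7, 211.3]]
```

Run:
```python
from h import *
from scipy.optimize import minimize
# silhouette of blades: compare top9 to rendering by scoring template of blade-top rectangle brightness contrast
th=np.arange(-14,24,2.)
for cam in('top','side'):
    g=cv2.GaussianBlur(cv2.cvtColor(cv2.imread(f'pics/{cam}9.png'),cv2.COLOR_BGR2GRAY).astype(np.float32),(0,0),.6)
    z=.005+.085+.041; res=[]
    for a in th:
        v=[]
        for off in np.arange(-.016,.0161,.002):
            t=np.r_[np.linspace(-.065,-.032,14),np.linspace(.032,.065,14)]; ar=np.radians(a)
            P=np.c_[.594+t*np.cos(ar)-off*np.sin(ar),.0392+t*np.sin(ar)+off*np.cos(ar),0*t+z]
            u=proj(cam,P).astype(np.float32); s=cv2.remap(g,u[:,:1],u[:,1:],cv2.INTER_LINEAR); v.append(s.mean())
        res.append((np.abs(np.diff(v)).max(),np.std(v)))
    print(cam,[(a,round(float(r[0]),1),round(float(r[1]),1)) for a,r in zip(th,res)])
```

```text
top [(np.float64(-14.0), 5.2, 8.2), (np.float64(-12.0), 5.5, 10.3), (np.float64(-10.0), 5.6, 12.1), (np.float64(-8.0), 6.2, 13.6), (np.float64(-6.0), 7.5, 14.8), (np.float64(-4.0), 9.4, 15.6), (np.float64(-2.0), 9.6, 15.6), (np.float64(0.0), 7.6, 14.9), (np.float64(2.0), 6.4, 13.8), (np.float64(4.0), 7.8, 13.1), (np.float64(6.0), 6.3, 12.3), (np.float64(8.0), 6.7, 11.4), (np.float64(10.0), 7.0, 10.4), (np.float64(12.0), 7.0, 9.4), (np.float64(14.0), 6.6, 8.4), (np.float64(16.0), 5.9, 7.5), (np.float64(18.0), 4.7, 7.0), (np.float64(20.0), 3.0, 6.8), (np.float64(22.0), 2.4, 6.7)]
side [(np.float64(-14.0), 8.1, 7.4), (np.float64(-12.0), 8.9, 8.2), (np.float64(-10.0), 9.2, 8.9), (np.float64(-8.0), 9.9, 9.7), (np.float64(-6.0), 9.9, 10.4), (np.float64(-4.0), 10.6, 10.8), (np.float64(-2.0), 10.5, 10.8), (np.float64(0.0), 10.1, 10.2), (np.float64(2.0), 9.3, 9.1), (np.float64(4.0), 7.9, 8.1), (np.float64(6.0), 7.1, 7.6), (np.float64(8.0), 6.7, 7.9), (np.float64(10.0), 6.7, 8.7), (np.float64(12.0), 6.1, 9.7), (np.float64(14.0), 5.7, 10.7), (np.float64(16.0), 6.0, 11.3), (np.float64(18.0), 6.0, 11.3), (np.float64(20.0), 5.7, 10.8), (np.float64(22.0), 5.7, 10.0)]
```

Run:
```python
from h import *
th=np.arange(-30,38,3.)
for cam in('top','side'):
    g=cv2.cvtColor(cv2.imread(f'pics/{cam}9.png'),cv2.COLOR_BGR2GRAY).astype(np.float32); g0=cv2.cvtColor(cv2.imread(f'pics/{cam}0.png'),cv2.COLOR_BGR2GRAY).astype(np.float32)
    for sgn in(1,-1):
        S=[]
        for r in np.arange(.045,.066,.004):
            ar=np.radians(th); P=np.c_[.594+sgn*r*np.cos(ar),.0392+sgn*r*np.sin(ar),0*ar+.131]
            u=proj(cam,P).astype(np.float32); S.append([cv2.remap(k,u[:,:1],u[:,1:],cv2.INTER_LINEAR)[:,0] for k in(g,g0)])
        m=np.mean(S,0); print(cam,sgn,'\n',th.astype(int).tolist(),'\n',m[0].astype(int).tolist(),'\n',m[1].astype(int).tolist())
# ascii of top9-crop
g=cv2.cvtColor(cv2.imread('pics/top9.png'),cv2.COLOR_BGR2GRAY)[146:220,260:294]
for i,r in enumerate(g): print(146+i,' '.join(f'{v:3d}' for v in r))
print(proj('top',[[.594+s*.067*np.cos(np.radians(a)),.0392+s*.067*np.sin(np.radians(a)),.131] for a in(-3,4) for s in(1,-1)]).round(1).tolist())
```

```text
top 1 
 [-30, -27, -24, -21, -18, -15, -12, -9, -6, -3, 0, 3, 6, 9, 12, 15, 18, 21, 24, 27, 30, 33, 36] 
 [93, 99, 102, 105, 109, 113, 114, 114, 108, 95, 82, 82, 93, 105, 108, 108, 105, 99, 91, 84, 81, 78, 77] 
 [129, 130, 130, 129, 130, 130, 130, 130, 130, 130, 130, 130, 131, 130, 131, 130, 130, 130, 130, 129, 130, 130, 130]
top -1 
 [-30, -27, -24, -21, -18, -15, -12, -9, -6, -3, 0, 3, 6, 9, 12, 15, 18, 21, 24, 27, 30, 33, 36] 
 [88, 81, 76, 76, 77, 77, 78, 79, 82, 98, 120, 135, 132, 131, 140, 145, 146, 147, 147, 147, 147, 147, 147] 
 [126, 126, 127, 128, 127, 128, 127, 128, 128, 129, 129, 129, 128, 129, 128, 129, 129, 129, 130, 128, 129, 129, 129]
side 1 
 [-30, -27, -24, -21, -18, -15, -12, -9, -6, -3, 0, 3, 6, 9, 12, 15, 18, 21, 24, 27, 30, 33, 36] 
 [110, 114, 117, 121, 123, 125, 126, 128, 128, 128, 126, 122, 118, 119, 122, 124, 125, 126, 128, 131, 132, 132, 133] 
 [120, 119, 119, 120, 121, 124, 124, 125, 127, 128, 129, 130, 131, 133, 134, 136, 136, 136, 137, 138, 138, 140, 143]
side -1 
 [-30, -27, -24, -21, -18, -15, -12, -9, -6, -3, 0, 3, 6, 9, 12, 15, 18, 21, 24, 27, 30, 33
[... 9963 characters left out ...]
127 141 146 143 144 146 149 151 152 151 151 152 149 150 151 152 152 151 149
216 145 149 148 147 149 150 146 144 140 140 139 139 139 139 141 147 147 150 150 151 150 152 149 153 152 151 152 150 148 150 148 150 151 149
217 148 151 150 150 151 151 153 149 150 150 148 152 151 148 148 149 151 153 150 150 149 150 151 151 148 154 149 150 151 151 147 147 150 150
218 148 150 147 149 149 151 153 151 149 149 151 151 149 149 148 149 151 148 148 148 151 149 148 148 148 149 147 150 148 152 151 148 149 148
219 148 150 148 150 150 150 149 147 150 150 148 149 148 151 148 147 147 148 149 147 149 147 150 147 147 150 152 149 148 149 148 149 147 148
[[276.9, 156.6], [274.8, 211.5], [273.5, 156.7], [278.2, 211.4]]
```

```bash
python3 -c "
from station import arm
print(arm.job_done())"
```

```text
the job is handed in; nothing more can be done
None
```

I fitted the paddle on the shaft and lowered it fully home; the slot was already lined up, so it needed no searching turn. I then turned it with the shaft to within about 2° of the lug line by my measurement and let go. I handed the job in with the arm clear and no verdict shown yet; the jar, cutter and spoon were not touched.

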